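# Load the die rack into the light-curing unit past its hold-open gate

### The arm

A 6-joint arm with a two-finger parallel gripper is mounted at the origin on the work surface. World frame = base frame: x ahead of the robot, y to its left, z up, the work surface at z = 0. Lengths are in m, angles in degrees, forces in N, time in s.
With the tool pointing down it reaches from about 0.375 to 0.9 m from the base axis. Payload 3.1 kg.
Tool frame: the origin (TCP) lies at the very end of the fingers, on their centre line; the grasp point (between the pads) lies 19 mm behind it; z points along the fingers, y is the direction in which the jaws open and shut (so a half turn about z gives the same grasp; the last joint's range is limited). The gripper opens to 87 mm and grips with 3 to 60 N. Pads are 19 mm wide; open, the fingers measure 117 mm over their backs; the gripper's body (75 mm by 190 mm) begins 51 mm behind the grasp point.
Start: joints at [60.934, 30.224, 82.088, -0, 67.689, -10.227], TCP at [0.202, 0.592, 0.223] pointing down, gripper open.
Joint ranges: [-176.69, 176.69], [-43.24, 126.21], [12.49, 139.97], [-82, 262], [0, 151.66], [-163.58, 163.58]. Speed limits (degrees/s): [159.86, 159.86, 180, 180, 180, 180].

### API

Orientations are given as a 3x3 rotation matrix whose columns are the frame's x, y, z axes.
In Python, from rig import read_state, capture, hand_in gives the robot as it stands. The module is installed in compiled form; this text tells all that it offers.
- The arm moves only by the tool send_rows, never from a script. Its argument "moves" is one flat list of numbers, 7 for each row, row after row: the turn, a rotation vector about the world's x, y, z in degrees, then the shift along the world's x, y, z in cm, then the gripper's target within -1 to 1 (fully open at 1, half-way at 0, shut at -1). In form: [rx, ry, rz, tx, ty, tz, hand, rx, ry, rz, tx, ty, tz, hand, ...]. A call has 1 to 20 rows; each row shifts and turns the commanded pose from where the row before left it; what a row does not reach is not made up. A row lasts 1/10 s, in which the tool goes at most 50 mm and 8.59 degrees, less where a joint would pass 70% of its speed; a pose out of reach is approached as far as the arm can. A call with a gripper value outside its range is refused whole. The fingers move at their own pace and stop on an object; the grip force is fixed at half the most. Time passes only in rows, so rows that do not move let the fingers close. It gives the time, the measured TCP pose, the force and the opening at its end, in the units of the state.
- read_state(): the state, without advancing time (a new reading comes with each control period).
- capture(name): name is "scene" or "side" or "wrist"; returns a dict with "pixels" (420x560x3 uint8, red, green, blue), "vertical_fov" (degrees; the focal length in pixels is half the picture's height over the tangent of half this angle, whatever the lens; pixels are square), "cx", "cy" (the principal point, pixels), "dist" ([k1, k2, p1, p2, k3] as OpenCV has them; the pictures are not rectified), "rvec" (rotation vector, rad) and "tvec" (3), from world to camera coordinates, as OpenCV has them. Camera axes: x right, y down, z forward; pixel columns grow to the right and rows downward; lengths in m; the calibration is good to about 2 mm. A picture is of the moment at which its call begins. There is no depth.
- hand_in(): hands the job in, once; it reports no verdict.
The state is a dict: "time_s": time; "joint_positions": joint angles; "qvel": joint speeds; "tau": joint torques, N m; "position": TCP position; "tcp_rot": TCP orientation; "force": force on the tool from outside, world axes, zero at the start; "moment": the same for the moment, N m; "opening": opening from 0.0 (shut) to 1.0 (fully open).
Only numpy, scipy, OpenCV 4.12 (cv2) and the standard library are available. Lean on these libraries where they do the work, as an engineer would, in place of code of your own. Each camera call takes 0.05 s, during which the arm holds its last target.

### The job

Load the rack of tooth dies into the light-curing unit: with one fingertip press down the long black bar beside the loading chute so that the amber gate swings up, and keep it held up while the other finger pushes the rack, by its upright blue end plate, under the gate and fully home against the stop inside. Then let go of the bar so that the gate drops shut behind the dies. Only press and push: do not lift the rack, never let the gate touch it, and leave everything else on the bench where it is.

Things in the scene. Friction and masses are not known exactly. Their poses are not given: they have to be found in the camera images.
- unit: Fixed light-curing unit. Origin on the bench under the gate's middle; x = loading direction (level), y left, z up. x -260 to 0 mm: open chute, floor 6 mm above the bench, 50 mm wide between rails 4 mm thick, rail tops 18 mm above the bench. From x = 6 mm: cream housing 200 mm wide, 200 mm deep, 125 mm high, mouth 68 mm wide, 72 mm high.
- shaft (a point): Middle of the gate's steel shaft, 10 mm thick, along the unit's x from x = -252 to 0 mm at y = -50 mm, 60 mm above the bench, in two posts 12 x 16 mm and 68 mm high at the unit's x = -246 and -28 mm. The chute lies on its +y side, the press bar on its -y side: one finger works on each side.
- gate (a joint): Angle (rad) of gate and press bar, one rigid part rocking on the shaft: 0 closed, stop at 1.02 fully up. A spring closes it: pressing the bar takes about 2 to 4 N, and let go, it drops shut. Above 0.75 the rack passes under it with room to spare. The rack cannot push it open.
- gate_edge (a point): Middle of the lower edge of the gate, an amber plate across the chute at the unit's x = 0, 60 mm wide, 52 mm high, 5 mm thick; closed, this edge is 20 mm above the bench, over the rack's tongue. Raised, the plate reaches about 140 mm above the bench: keep the hand on the chute side of it.
- bar_top (a point): Middle of the top face of the black press bar, 200 mm long (unit's x -250 to -50), 36 mm wide, turning with the gate. Closed: 75 mm above the bench at unit's y = -94 mm, tilted 0.9 rad, outer edge up. At gate 0.9: level, 35 mm above the bench, y -107 to -71 mm. Works alike anywhere along its length; a fingertip can slide along it while pressing.
- rack: Loose die rack, 0.2 to 0.4 kg, in the chute with 2 mm play each side. Origin: middle of its block's underside; x = loading direction, z up. Blue block 60 mm long (x -30 to 30), 46 wide, 20 high, six tooth dies on it to 37 mm. Behind it a steel tongue 6 mm thick, 30 wide, to x = -110, then an upright blue plate (x -115 to -110) 46 wide, 50 high, to push on.
- rack_nose (a point): Middle of the front face of the rack's block, 10 mm above its underside.
- rack_plate (a point): Middle of the back face of the rack's end plate, 25 mm above its underside: push here or higher, along the unit's x axis.
- home_stop (a point): Middle of the foot of the stop's face inside the unit, 76 mm beyond the gate along the unit's x. The rack is home when its nose rests against it; the end plate's back face is then 69 mm on the chute side of the gate.
- articulator: Bystander: white articulator with plaster models, 105 x 95 mm, 122 mm high; origin at the middle of its underside. Leave alone.
- model: Bystander: plaster tooth arch, 62 mm across, 23 mm high, lying on top of the unit; origin under its middle. Leave alone.
- pin_jar: Bystander: small glass jar with white cap, 48 mm across, 62 mm high, beyond the press bar; origin under its middle. Leave alone.
- bur_block: Bystander: green block with standing burs, 70 x 36 mm, 48 mm high, beside the unit; origin under its middle. Leave alone.
- spatula: Bystander: plaster spatula with wooden handle, 160 mm long, blade 65 mm wide, lying beside the chute; origin under its middle. Leave alone.
- brush: Bystander: brush 160 mm long lying on the bench; origin under its middle. Leave alone.
- bowl: Bystander: dark rubber mixing bowl, 90 mm across, 50 mm high; origin under its middle. Leave alone.
- amber_bottle: Bystander: amber bottle 48 mm across, 95 mm high; origin under its middle. Leave alone.
There are look-alikes about, which are no part of the job. What is shaped like the rack but green is not meant.

How it is judged:
By the outcome, as a careful person would: the job done as asked, in the order asked, and still so for the second after the job is handed in, with the robot touching nothing.
It also fails if it takes over 40 s, if anything falls off the work surface, if the arm or the gripper's body presses on something with over 40 N, if the wrist force passes 120 N, or if a joint passes its speed limit or range.

## Working session

There is one attempt and no reset: what is moved stays moved. The work goes in short steps, Python scripts to look and compute and a tool call to move; the robot and the scene stay as the last step left them, time stands still between calls to the robot, and variables do not carry over. Pictures are saved under pics/ and viewed, and the job is handed in when it is done.

Besides the shell and the picture viewer there is one more tool, called after ">>>" as name(argument=value, ...), one argument or row to a line, values as JSON. send_rows: Moves the arm, as the interface text tells. Its arguments: {"type":"object","properties":{"moves":{"type":"array","items":{"type":"number"}}},"required":["moves"]}

```bash
mkdir -p pics
cat > h.py <<'E'
import numpy as np, cv2, pickle
from rig import read_state, capture, hand_in
def shot(n,tag):
    c=capture(n); cv2.imwrite(f'pics/{tag}.png',c['pixels'][:,:,::-1]); pickle.dump(c,open(f'pics/{tag}.pkl','wb')); return c
def load(tag): return pickle.load(open(f'pics/{tag}.pkl','rb'))
def cam(c):
    f=210/np.tan(np.radians(c['vertical_fov'])/2)
    K=np.array([[f,0,c['cx']],[0,f,c['cy']],[0,0,1.]]); R=cv2.Rodrigues(np.array(c['rvec'],float))[0]
    return K,np.array(c['dist'],float),R,np.array(c['tvec'],float).ravel()
def ray(c,uv):
    K,d,R,t=cam(c); p=cv2.undistortPoints(np.array([[uv]],float),K,d).ravel()
    return -R.T@t, R.T@np.array([p[0],p[1],1])
def onz(c,uv,z):
    o,d=ray(c,uv); return o+d*(z-o[2])/d[2]
def tri(c1,u1,c2,u2):
    o1,d1=ray(c1,u1);o2,d2=ray(c2,u2)
    A=np.stack([d1,-d2],1); s=np.linalg.lstsq(A,o2-o1,rcond=None)[0]
    a=o1+d1*s[0];b=o2+d2*s[1]; return (a+b)/2,np.linalg.norm(a-b)
def proj(c,P):
    K,d,R,t=cam(c); return cv2.projectPoints(np.array(P,float).reshape(-1,1,3),np.array(c['rvec'],float),t,K,d)[0].reshape(-1,2)
E
python3 - <<'E'
from h import *
for n in ['scene','side','wrist']:
    c=shot(n,n+'0'); K,d,R,t=cam(c); print(n,c['vertical_fov'],-R.T@t,R[2])
s=read_state(); print(s['position'],s['tcp_rot'],s['force'],s['time_s'])
E
```

```text
scene 48.93214628704465 [ 1.22661898 -0.56835485  1.02567927] [-0.52283037  0.46372333 -0.71526853]
side 50.75673557711496 [-0.21885847 -0.79808765  0.93625601] [ 0.5518059   0.58557451 -0.59381204]
wrist 60.50640623214763 [0.13573265 0.6145037  0.3852292 ] [ 0.24210312 -0.08490505 -0.96652843]
[0.20152984 0.59105422 0.22180069] [[-9.46424923e-01  3.22923004e-01 -7.73775233e-04]
 [ 3.22923809e-01  9.46423928e-01 -1.40051037e-03]
 [ 2.80062378e-04 -1.57534837e-03 -9.99998720e-01]] [-0.10558924  1.72956245  0.64173487] 0.15
```

View pics/scene0.png

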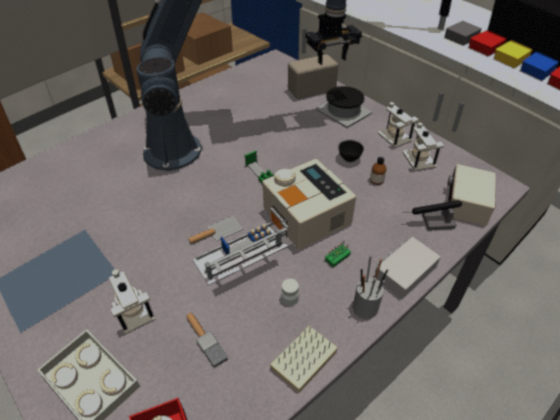

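View pics/side0.png

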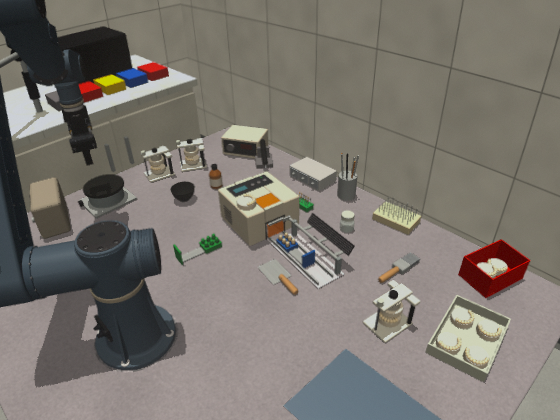

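View pics/wrist0.png

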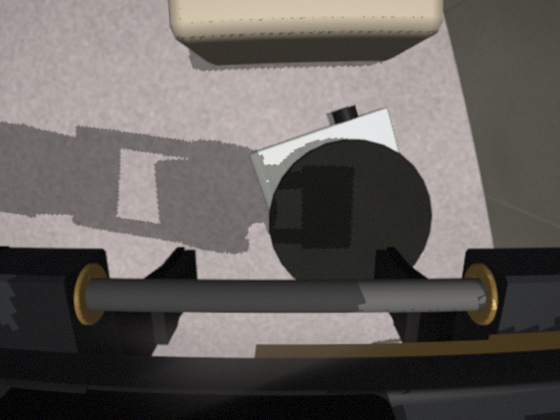

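The unit is at about (308,203) in the scene view and (258,207) in the side view. The blue rack is in the chute: its plate is at (225,245) in scene and (308,258) in side. The green look-alike is outside, at (255,165) in scene and (200,245) in side, so it is not meant. I'll enlarge both views.

Run:
```python
from h import *
a=load('scene0')['pixels'][:,:,::-1][150:290,180:370]; cv2.imwrite('pics/sc_crop.png',cv2.resize(a,None,fx=4.2,fy=4.2,interpolation=cv2.INTER_CUBIC))
a=load('side0')['pixels'][:,:,::-1][165:295,200:370]; cv2.imwrite('pics/si_crop.png',cv2.resize(a,None,fx=4.5,fy=4.5,interpolation=cv2.INTER_CUBIC))
```

```text
(no output)
```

View pics/sc_crop.png

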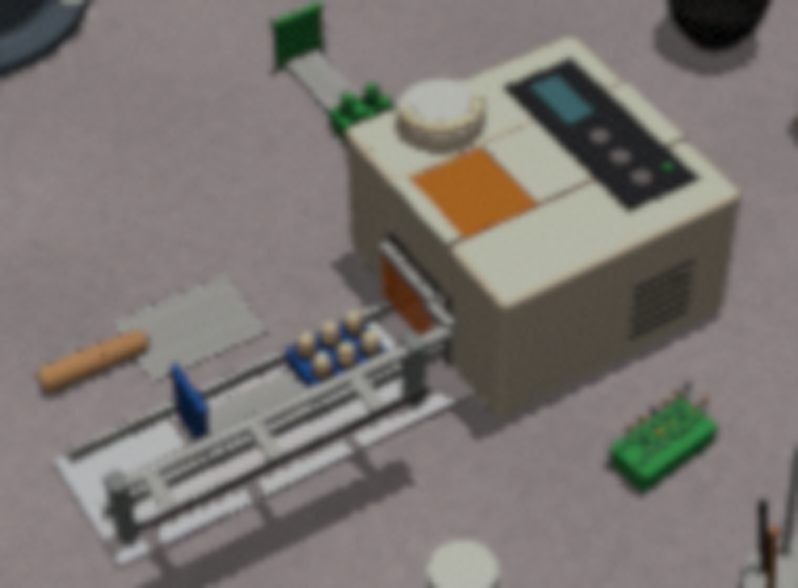

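View pics/si_crop.png

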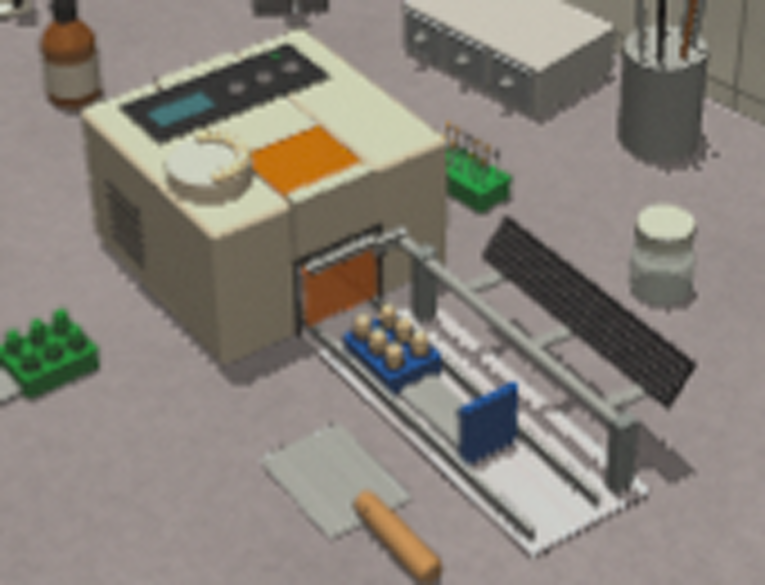

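```bash
cat > fit.py <<'E'
from h import *
sc=load('scene0'); si=load('side0')
S=lambda u,v:(180+(u+.5)/4.2-.5,150+(v+.5)/4.2-.5)
D=lambda u,v:(200+(u+.5)/4.5-.5,165+(v+.5)/4.5-.5)
pts={'FL':(S(348,131),D(215,238),(6,100,125)),'FR':(S(501,306),D(444,145),(6,-100,125)),
'BR':(S(739,200),D(298,31),(206,-100,125)),'BL':(S(571,38),D(84,113),(206,100,125)),
'post1':(S(120,480),D(620,425),(-246,-50,68)),'post2':(S(413,345),D(424,252),(-28,-50,68)),
'endL':(S(58,460),D(536,555),(-260,29,0))}
A=[];B=[]
for k,(a,b,m) in pts.items():
    p,e=tri(sc,a,si,b); print(k,p.round(4),round(e*1000,1))
    A.append(m);B.append(p)
A=np.array(A)/1000;B=np.array(B)
sel=[0,1,2,3,4,5]
a=A[sel][:,:2];b=B[sel][:,:2]
H=(a-a.mean(0)).T@(b-b.mean(0)); th=np.arctan2(H[0,1]-H[1,0],H[0,0]+H[1,1])
R=np.array([[np.cos(th),-np.sin(th)],[np.sin(th),np.cos(th)]]); t=b.mean(0)-R@a.mean(0)
print('yaw',np.degrees(th),'t',t); print(((A[:,:2]@R.T+t-B[:,:2])@R*1000).round(1), ((A-B)[:,2]*1000).round(1))
def U(x,y,z): return np.append(R@np.array([x,y])/1000+t,z/1000)
def inv(p): return np.append(R.T@(p[:2]-t),p[2])*1000
E
python3 - <<'E'
from fit import *
for n,a,b in [('plateTL',S(175,366),D(460,408)),('plateTR',S(207,405),D(517,384))]:
    p,e=tri(sc,a,si,b); print(n,inv(p).round(1),e*1000)
# projected model overlay for check
q=[U(*m) for m in [(-260,29,0),(-260,29,18),(0,29,18),(-260,-29,18),(0,-25,6),(-260,25,6),(-246,-50,60),(-28,-50,60),(0,-30,20),(0,30,20),(0,30,72),(0,-30,72)]]
for c,n in((sc,'scene0'),(si,'side0')):
    im=cv2.resize(c['pixels'][:,:,::-1],None,fx=4,fy=4,interpolation=cv2.INTER_CUBIC)
    for u,v in proj(c,q): cv2.circle(im,(int(4*u+2),int(4*v+2)),4,(0,0,255),1)
    u,v=proj(c,[U(-100,0,0)])[0]; u=int(4*u);v=int(4*v)
    cv2.imwrite(f'pics/ov_{n}.png',im[v-280:v+280,u-380:u+380])
E
```

```text
FL [0.4461 0.054  0.1192] 3.5
FR [0.6358 0.021  0.1175] 3.1
BR [0.6701 0.2115 0.1155] 1.8
BL [0.4782 0.2405 0.1193] 3.9
post1 [ 0.5468 -0.2216  0.0599] 4.6
post2 [ 0.5857 -0.009   0.0625] 0.3
endL [ 0.4655 -0.2235  0.0029] 6.5
yaw 80.28439425104735 t [0.53979552 0.02755365]
[[-4.3  3.2]
 [-3.7 -4.3]
 [ 2.7 -2.6]
 [ 6.5  3.3]
 [-1.6 -1.1]
 [ 0.3  1.4]
 [ 0.  -1.9]] [ 5.8  7.5  9.5  5.7  8.1  5.5 -2.9]
plateTL [-168.9   21.8   55.4] 1.470756482855448
plateTR [-169.7  -22.2   56.6] 7.1731968807639115
```

Run:
```python
import cv2,numpy as np
a=cv2.imread('pics/ov_scene0.png');b=cv2.imread('pics/ov_side0.png')
cv2.imwrite('pics/ov.png',cv2.resize(np.vstack([a[60:500],b[60:500]]),(520,600)))
```

```text
(no output)
```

View pics/ov_side0.png

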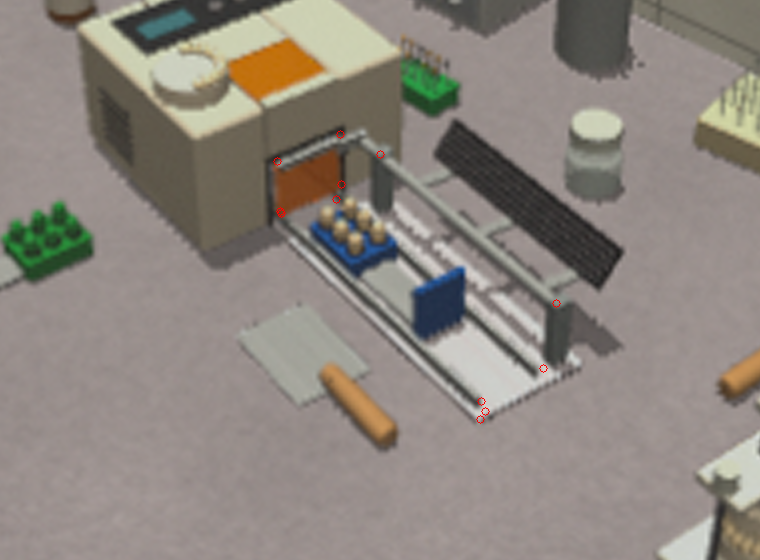

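View pics/ov_scene0.png

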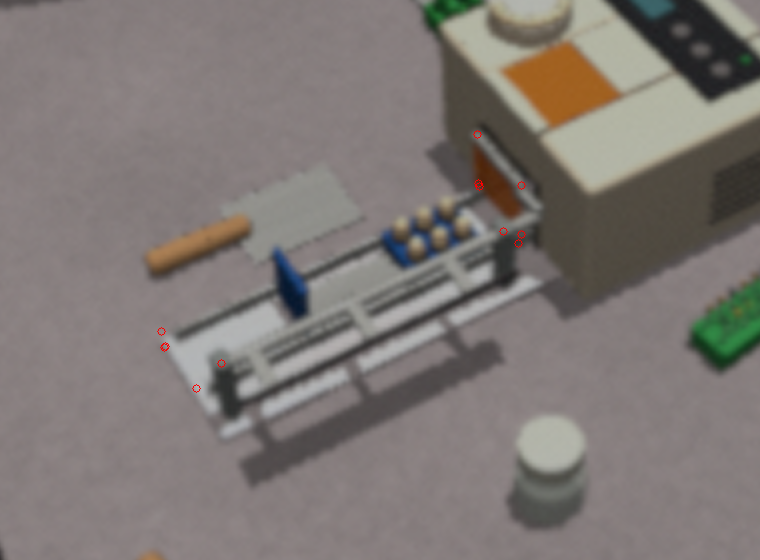

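The overlay agrees with the unit to a few mm. Its yaw is about 80°, and the rack plate's back face is near unit x = -169. I'll move over the chute, where the wrist camera can refine this.

Run:
```python
from fit import *
p=U(-130,-43,270); print(p, p-read_state()['position'])
```

```text
FL [0.4461 0.054  0.1192] 3.5
FR [0.6358 0.021  0.1175] 3.1
BR [0.6701 0.2115 0.1155] 1.8
BL [0.4782 0.2405 0.1193] 3.9
post1 [ 0.5468 -0.2216  0.0599] 4.6
post2 [ 0.5857 -0.009   0.0625] 0.3
endL [ 0.4655 -0.2235  0.0029] 6.5
yaw 80.28439425104735 t [0.53979552 0.02755365]
[[-4.3  3.2]
 [-3.7 -4.3]
 [ 2.7 -2.6]
 [ 6.5  3.3]
 [-1.6 -1.1]
 [ 0.3  1.4]
 [ 0.  -1.9]] [ 5.8  7.5  9.5  5.7  8.1  5.5 -2.9]
[ 0.56024028 -0.10783841  0.27      ] [ 0.35871043 -0.69889263  0.04819931]
```

>>> send_rows(
  moves=[0, 0, -4, 1.8, -3.5, 0.3, 0.7, 0, 0, -4, 1.8, -3.5, 0.3, 0.7, 0, 0, -4, 1.8, -3.5, 0.3, 0.7, 0, 0, -4, 1.8, -3.5, 0.3, 0.7, 0, 0, -4, 1.8, -3.5, 0.3, 0.7, 0, 0, -4, 1.8, -3.5, 0.3, 0.7, 0, 0, -4, 1.8, -3.5, 0.3, 0.7, 0, 0, -4, 1.8, -3.5, 0.3, 0.7, 0, 0, -4, 1.8, -3.5, 0.3, 0.7, 0, 0, -4, 1.8, -3.5, 0.3, 0.7, 0, 0, -4, 1.8, -3.5, 0.3, 0.7, 0, 0, -4, 1.8, -3.5, 0.3, 0.7, 0, 0, -4, 1.8, -3.5, 0.3, 0.7, 0, 0, -4, 1.8, -3.5, 0.3, 0.7, 0, 0, -4, 1.8, -3.5, 0.2, 0.7, 0, 0, -4, 1.8, -3.5, 0.2, 0.7, 0, 0, -4, 1.8, -3.5, 0.2, 0.7, 0, 0, -4, 1.8, -3.5, 0, 0.7, 0, 0, -4, 1.8, -3.5, 0, 0.7, 0, 0, -4, 1.8, -3.5, 0, 0.7],
)

```text
time_s: 2.15
position: [0.5621, -0.11, 0.2703]
tcp_rot: [[0.157, 0.988, -0.001], [0.988, -0.157, 0.0], [0.0, -0.001, -1.0]]
force: [0.1, 1.3, 0.4]
opening: 0.848
```

>>> send_rows(
  moves=[0, 0, 0, 0, 0, 0, 0.7, 0, 0, 0, 0, 0, 0, 0.7, 0, 0, 0, 0, 0, 0, 0.7],
)

```text
time_s: 2.45
position: [0.5608, -0.1075, 0.2701]
tcp_rot: [[0.153, 0.988, -0.002], [0.988, -0.153, 0.001], [0.001, -0.002, -1.0]]
force: [-0.0, 0.7, 0.0]
opening: 0.85
```

Run:
```python
from h import *
c=shot('wrist','wrist1'); s=read_state(); print(s['position'],s['tcp_rot'],s['opening'],s['force'])
cv2.imwrite('pics/w1b.png',cv2.resize(c['pixels'][:,:,::-1],(800,600),interpolation=cv2.INTER_CUBIC))
```

```text
[ 0.56090365 -0.10722218  0.27031707] [[ 1.52337381e-01  9.88327759e-01 -1.25033003e-03]
 [ 9.88328351e-01 -1.52336427e-01  8.26351288e-04]
 [ 6.26235107e-04 -1.36162081e-03 -9.99998877e-01]] 0.8523682462857798 [-0.51817515 -0.52008022  0.67627036]
```

View pics/w1b.png

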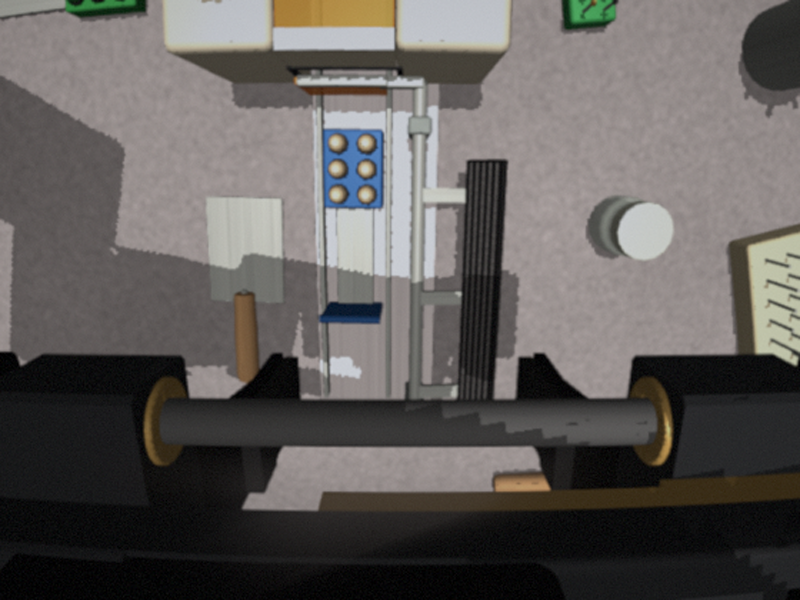

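The wrist view (800x600) shows the whole job: the chute rails at u 320 and 388, the blue block at (353,168), the end plate at (351,312), the shaft at u 418, and the bar at (483,280). I'll enlarge it to measure.

Run:
```python
from h import *
a=load('wrist1')['pixels'][:,:,::-1][20:285,110:370]
cv2.imwrite('pics/w1c1.png',cv2.resize(a[:150],None,fx=3,fy=3,interpolation=cv2.INTER_CUBIC))
cv2.imwrite('pics/w1c2.png',cv2.resize(a[130:],None,fx=3,fy=3,interpolation=cv2.INTER_CUBIC))
```

```text
(no output)
```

View pics/w1c1.png

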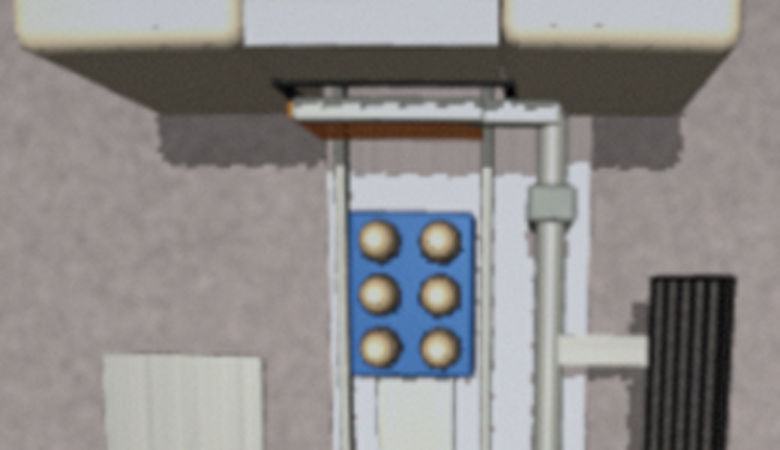

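View pics/w1c2.png

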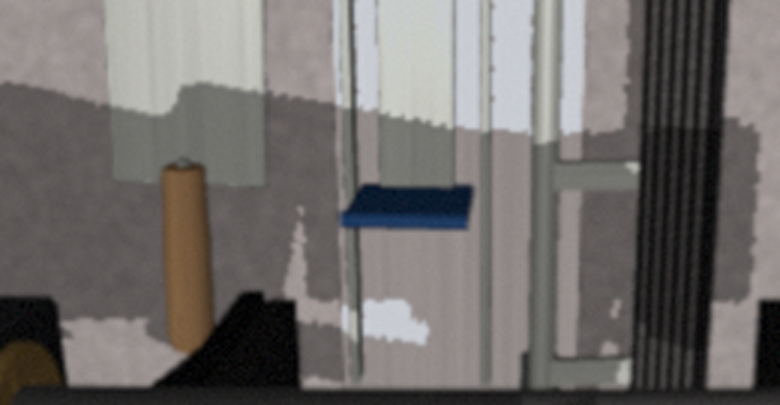

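Run:
```python
from h import *
c=load('wrist1')
C1=lambda u,v:(110+(u+.5)/3-.5,20+(v+.5)/3-.5)
C2=lambda u,v:(110+(u+.5)/3-.5,150+(v+.5)/3-.5)
P=lambda q,z:onz(c,q,z/1000)[:2]*1000
f=lambda n,q,z:print(n,P(q,z).round(1))
s1=P(C1(549,400),60);s2=P(C2(543,330),60);d=s1-s2;print('shaft yaw',np.degrees(np.arctan2(d[1],d[0])))
r1=P(C1(343,300),18);r2=P(C2(353,300),18);d2=r1-r2;print('railL yaw',np.degrees(np.arctan2(d2[1],d2[0])))
q1=P(C1(487,300),18);q2=P(C2(485,300),18);d3=q1-q2;print('railR yaw',np.degrees(np.arctan2(d3[1],d3[0])))
for yaw in (80.3,81.0):
  a=np.radians(yaw);X=np.array([np.cos(a),np.sin(a)]);Y=np.array([-X[1],X[0]])
  print(yaw)
  for n,q,z in [('shaft1',C1(549,400),60),('shaft2',C2(543,330),60),('railL1',C1(343,300),18),('railL2',C2(353,300),18),('railR1',C1(487,300),18),('railR2',C2(485,300),18),
   ('post2F',C1(553,184),68),('post2B',C1(553,218),68),('hL',C1(18,46),120),('hR',C1(738,46),120),('gateTL',C1(292,104),72),('plateBL',C2(343,228),56),('plateBR',C2(467,228),56),('nose',C1(412,212),26),('barIn_end',C1(650,277),61),('barOutEnd',C1(736,277),89),('barIn2',C2(636,330),61),('barOut2',C2(713,330),89)]:
    p=P(q,z); print(n,(p@X).round(1),(p@Y).round(1))
```

```text
shaft yaw 80.46027840796506
railL yaw 80.39870105266783
railR yaw 80.43159273726296
80.3
shaft1 25.5 -577.8
shaft2 -92.1 -578.1
railL1 58.0 -500.4
railL2 -97.4 -500.7
railR1 58.6 -554.6
railR2 -96.4 -554.9
post2F 95.9 -577.5
post2B 85.2 -577.7
hL 128.1 -427.3
hR 128.4 -626.1
gateTL 119.3 -494.2
plateBL -55.1 -504.2
plateBR -54.3 -549.6
nose 89.6 -527.4
barIn_end 67.3 -610.7
barOutEnd 67.3 -634.4
barIn2 -91.1 -612.5
barOut2 -79.5 -635.8
81.0
shaft1 18.4 -578.0
shaft2 -99.1 -576.9
railL1 51.9 -501.1
railL2 -103.5 -499.5
railR1 51.9 -555.2
railR2 -103.1 -553.7
post2F 88.8 -578.6
post2B 78.1 -578.7
hL 122.8 -428.8
hR 120.7 -627.6
gateTL 113.2 -495.6
plateBL -61.3 -503.5
plateBR -61.0 -548.9
nose 83.1 -528.5
barIn_end 59.8 -611.5
barOutEnd 59.6 -635.2
barIn2 -98.6 -611.3
barOut2 -87.2 -634.8
```

```bash
cat > g.py <<'E'
from h import *
a=np.radians(80.4);X=np.array([np.cos(a),np.sin(a)]);Y=np.array([-X[1],X[0]])
b=np.radians(80.3);Xb=np.array([np.cos(b),np.sin(b)]);Yb=np.array([-Xb[1],Xb[0]])
O=118*Xb-527.4*Yb
def W(x,y): return O+x*X+y*Y
def un(p): p=np.array(p[:2])*1000-O; return p@X,p@Y
E
python3 - <<'E'
from g import *
p=np.array([.5608,-.1075])*1000
print(O,un(p/1000)); print(W(-192,-43.5)-p, X)
E
```

```text
[539.74175639  27.45171057] (np.float64(-129.54999492228222), np.float64(-43.26907238987616))
[-10.18701537 -61.61396903] [0.16676875 0.98599604]
```

>>> send_rows(
  moves=[0, 0, -0.4, -0.5, -3.1, 0, 0.7, 0, 0, -0.4, -0.5, -3.1, -1, 0.7, 0, 0, 0, 0, 0, -2.5, 0.7, 0, 0, 0, 0, 0, -3, 0.7, 0, 0, 0, 0, 0, -3, 0.7, 0, 0, 0, 0, 0, -3, 0.7, 0, 0, 0, 0, 0, -2.5, 0.7, 0, 0, 0, 0, 0, -2, 0.7, 0, 0, 0, 0, 0, 0, 0.7, 0, 0, 0, 0, 0, 0, 0.7],
)

```text
time_s: 3.5
position: [0.5518, -0.1696, 0.1009]
tcp_rot: [[0.166, 0.986, -0.0], [0.986, -0.166, 0.0], [0.0, -0.0, -1.0]]
force: [0.2, 0.1, 0.0]
opening: 0.853
```

```bash
cat > look.py <<'E'
import sys
from g import *
t=sys.argv[1]
s=read_state(); print(s['time_s'],s['position'].round(4) if hasattr(s['position'],'round') else s['position'],un(s['position']),s['force'],s['opening'])
sc=shot('scene',t+'sc'); si=shot('side',t+'si')
a=sc['pixels'][:,:,::-1][170:290,190:330]; b=si['pixels'][:,:,::-1][175:295,240:380]
cv2.imwrite(f'pics/{t}.png',cv2.resize(np.hstack([a,b]),(798,342),interpolation=cv2.INTER_CUBIC))
E
python3 look.py a1
```

```text
3.5 [ 0.5518 -0.1696  0.1009] (np.float64(-192.25443149938974), np.float64(-44.71928848933677)) [0.17215058 0.09628223 0.02091972] 0.8527095617408087
```

View pics/a1.png

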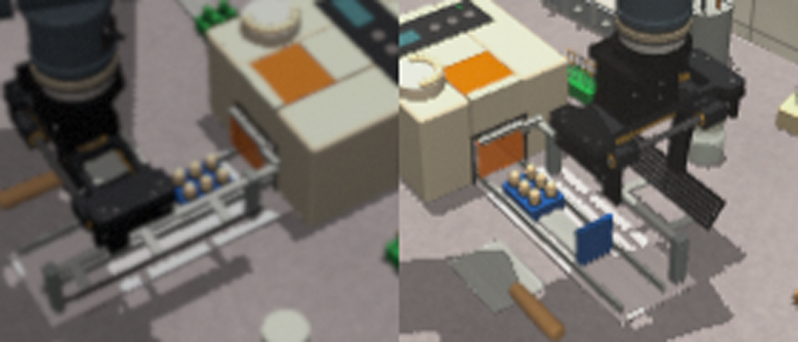

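Run:
```python
from g import *
c=load('a1si')
for y in (0,-89):
    w=np.append(W(-192,y),101)/1000; u,v=proj(c,[w])[0]; print((u-240)*2.85+399,(v-175)*2.85)
```

```text
606.563222921098 198.55922029551158
674.1280409257047 165.5235907390318
```

>>> send_rows(
  moves=[0, 0, 0, 0, 0, -1, 0.7, 0, 0, 0, 0, 0, -0.5, 0.7, 0, 0, 0, 0, 0, -0.5, 0.7, 0, 0, 0, 0, 0, -0.5, 0.7, 0, 0, 0, 0, 0, -0.5, 0.7, 0, 0, 0, 0, 0, -0.5, 0.7, 0, 0, 0, 0, 0, -0.5, 0.7, 0, 0, 0, 0, 0, -0.5, 0.7, 0, 0, 0, 0, 0, -0.5, 0.7, 0, 0, 0, 0, 0, 0, 0.7],
)

```text
time_s: 4.6
position: [0.5508, -0.1703, 0.0497]
tcp_rot: [[0.167, 0.986, -0.002], [0.986, -0.167, 0.001], [0.0, -0.002, -1.0]]
force: [-0.9, -1.1, 2.6]
opening: 0.85
```

```bash
python3 look.py a2
```

```text
4.6 [ 0.5508 -0.1703  0.0497] (np.float64(-193.1123836563578), np.float64(-43.927268050074595)) [-0.897117   -1.06450482  2.57586911] 0.8501037633620425
```

View pics/a2.png

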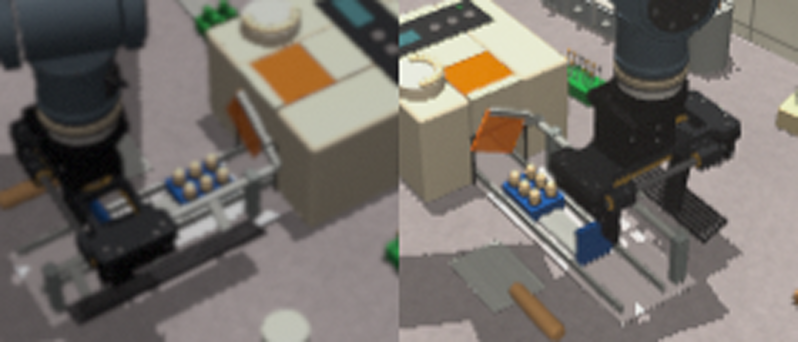

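The finger is pressing the bar at 2.6 N, the gate is about half up, and the rack has not moved. I'll keep going down.

>>> send_rows(
  moves=[0, 0, 0, 0, 0, -0.5, 0.7, 0, 0, 0, 0, 0, -0.4, 0.7, 0, 0, 0, 0, 0, -0.4, 0.7, 0, 0, 0, 0, 0, -0.3, 0.7, 0, 0, 0, 0, 0, 0, 0.7],
)

```text
time_s: 5.2
position: [0.548, -0.1689, 0.0345]
tcp_rot: [[0.167, 0.986, -0.008], [0.986, -0.167, 0.003], [0.002, -0.008, -1.0]]
force: [-8.2, 0.9, 9.3]
opening: 0.845
```

```bash
python3 look.py a3
```

```text
5.2 [ 0.548  -0.1689  0.0345] (np.float64(-192.24080162342102), np.float64(-40.925933314294795)) [-8.22589927  0.9030868   9.26683645] 0.8454261207950533
```

View pics/a3.png

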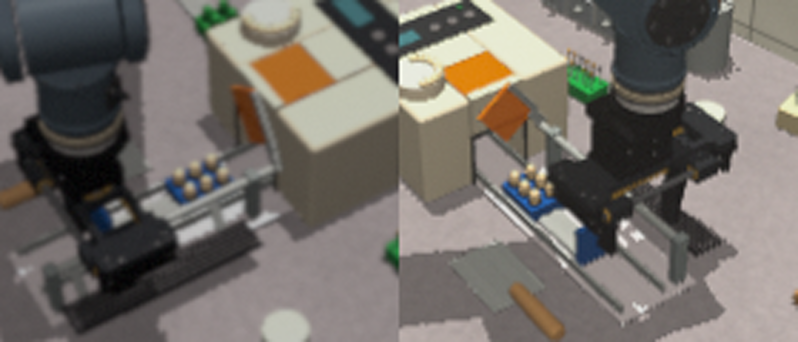

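The gate is well up (the bar is level with the tip at z 34.5 mm). Friction at the bar is pushing the hand about 3 mm sideways, so I'll relieve that and start pushing along the unit's x axis.

>>> send_rows(
  moves=[0, 0, 0, -0.1, 0.2, 0, 0.7, 0, 0, 0, 0, 0.4, 0, 0.7, 0, 0, 0, 0, 0.5, 0, 0.7, 0, 0, 0, 0.1, 0.5, 0, 0.7, 0, 0, 0, 0.1, 0.5, 0, 0.7, 0, 0, 0, 0, 0, 0, 0.7],
)

```text
time_s: 5.9
position: [0.554, -0.1493, 0.0349]
tcp_rot: [[0.167, 0.986, 0.002], [0.986, -0.167, -0.001], [-0.001, 0.002, -1.0]]
force: [0.9, -1.7, 4.1]
opening: 0.852
```

```bash
python3 look.py a4
```

```text
5.9 [ 0.554  -0.1493  0.0349] (np.float64(-171.89512031701275), np.float64(-43.54971000102286)) [ 0.88450088 -1.74253683  4.08856325] 0.8519592944828378
```

View pics/a4.png

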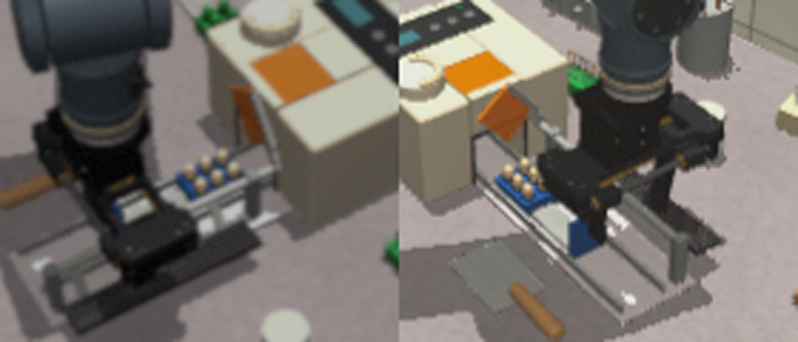

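The forces are calm and the rack slides (its block moved from (532,185) to (525,180) in the crop). I'll continue for 78 mm.

>>> send_rows(
  moves=[0, 0, 0, 0.08, 0.5, 0, 0.7, 0, 0, 0, 0.08, 0.5, 0, 0.7, 0, 0, 0, 0.08, 0.5, 0, 0.7, 0, 0, 0, 0.08, 0.5, 0, 0.7, 0, 0, 0, 0.08, 0.5, 0, 0.7, 0, 0, 0, 0.08, 0.5, 0, 0.7, 0, 0, 0, 0.08, 0.5, 0, 0.7, 0, 0, 0, 0.08, 0.5, 0, 0.7],
)

```text
time_s: 6.8
position: [0.5594, -0.11, 0.0347]
tcp_rot: [[0.167, 0.986, 0.0], [0.986, -0.167, -0.001], [-0.001, 0.001, -1.0]]
force: [-0.7, -5.2, 4.6]
opening: 0.849
```

```bash
python3 look.py a5
```

```text
6.8 [ 0.5594 -0.11    0.0347] (np.float64(-132.25308845476673), np.float64(-42.28534822290836)) [-0.67064545 -5.15784759  4.58143434] 0.8486838892447276
```

View pics/a5.png

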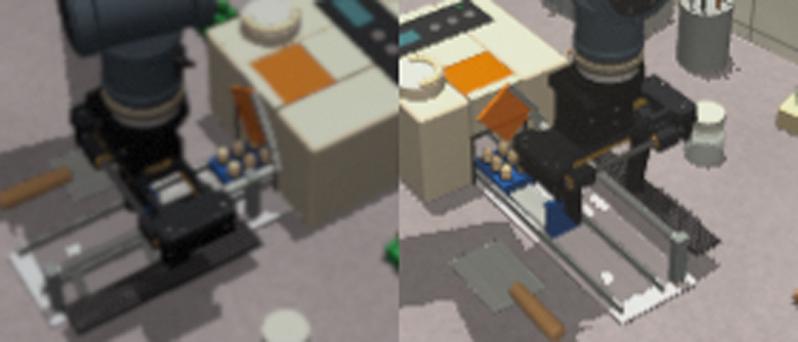

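>>> send_rows(
  moves=[0, 0, 0, 0.09, 0.5, 0, 0.7, 0, 0, 0, 0.09, 0.5, 0, 0.7, 0, 0, 0, 0.09, 0.5, 0, 0.7, 0, 0, 0, 0.09, 0.5, 0, 0.7, 0, 0, 0, 0.09, 0.5, 0, 0.7, 0, 0, 0, 0.09, 0.5, 0, 0.7, 0, 0, 0, 0.09, 0.5, 0, 0.7, 0, 0, 0, 0.09, 0.4, 0, 0.7, 0, 0, 0, 0.05, 0.3, 0, 0.7, 0, 0, 0, 0, 0, 0, 0.7],
)

```text
time_s: 7.9
position: [0.5665, -0.0674, 0.0345]
tcp_rot: [[0.167, 0.986, -0.001], [0.986, -0.167, 0.0], [-0.0, -0.001, -1.0]]
force: [-0.2, -2.9, 4.3]
opening: 0.853
```

```bash
python3 look.py a6
```

```text
7.9 [ 0.5665 -0.0674  0.0345] (np.float64(-89.02941761104188), np.float64(-42.17434728850312)) [-0.20432782 -2.93678018  4.28436554] 0.8531779898901235
```

View pics/a6.png

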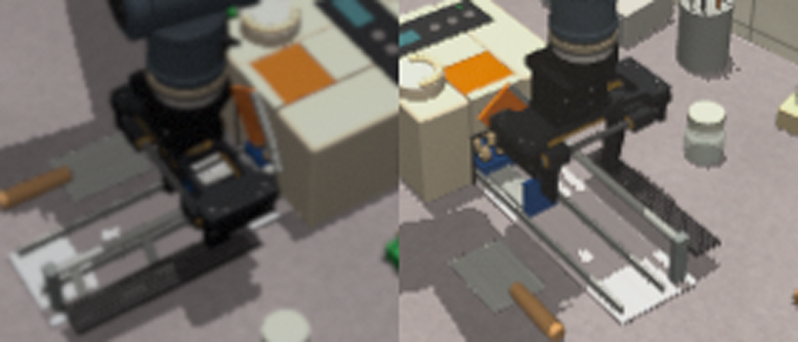

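>>> send_rows(
  moves=[0, 0, 0, 0.05, 0.2, 0, 0.7, 0, 0, 0, 0.03, 0.2, 0, 0.7, 0, 0, 0, 0.03, 0.2, 0, 0.7, 0, 0, 0, 0.03, 0.2, 0, 0.7],
)

```text
time_s: 8.4
position: [0.5679, -0.06, 0.0345]
tcp_rot: [[0.167, 0.986, -0.001], [0.986, -0.167, -0.001], [-0.001, -0.001, -1.0]]
force: [-0.6, -4.9, 4.3]
opening: 0.848
```

>>> send_rows(
  moves=[0, 0, 0, 0.02, 0.1, 0, 0.7, 0, 0, 0, 0, 0, 0, 0.7],
)

```text
time_s: 8.6
position: [0.5681, -0.0592, 0.0346]
tcp_rot: [[0.166, 0.986, -0.001], [0.986, -0.166, -0.001], [-0.001, -0.001, -1.0]]
force: [-0.7, -6.1, 4.8]
opening: 0.849
```

>>> send_rows(
  moves=[0, 0, 0, 0.02, 0.1, 0, 0.7, 0, 0, 0, 0, 0, 0, 0.7],
)

```text
time_s: 8.8
position: [0.5681, -0.0591, 0.0345]
tcp_rot: [[0.165, 0.986, -0.001], [0.986, -0.165, -0.002], [-0.003, -0.001, -1.0]]
force: [-1.1, -8.1, 4.5]
opening: 0.847
```

>>> send_rows(
  moves=[0, 0, 0, 0.02, 0.1, 0, 0.7, 0, 0, 0, 0, 0, 0, 0.7],
)

```text
time_s: 9.0
position: [0.5681, -0.059, 0.0346]
tcp_rot: [[0.164, 0.987, -0.002], [0.987, -0.164, -0.004], [-0.004, -0.001, -1.0]]
force: [-3.5, -12.7, 4.9]
opening: 0.848
```

>>> send_rows(
  moves=[0, 0, 0, 0.02, 0.15, 0, 0.7, 0, 0, 0, 0, 0, 0, 0.7],
)

```text
time_s: 9.2
position: [0.5682, -0.0588, 0.0346]
tcp_rot: [[0.162, 0.987, -0.002], [0.987, -0.162, -0.006], [-0.006, -0.001, -1.0]]
force: [-3.7, -15.6, 5.0]
opening: 0.851
```

```bash
python3 look.py a7
python3 - <<'E'
from h import *
c=shot('wrist','wrist2'); cv2.imwrite('pics/w2b.png',cv2.resize(c['pixels'][:,:,::-1],(800,600),interpolation=cv2.INTER_CUBIC))
E
```

```text
9.2 [ 0.5682 -0.0588  0.0346] (np.float64(-80.33436864285082), np.float64(-42.44746670962907)) [ -3.72654556 -15.64991137   5.04857213] 0.8514052961309391
```

View pics/a7.png

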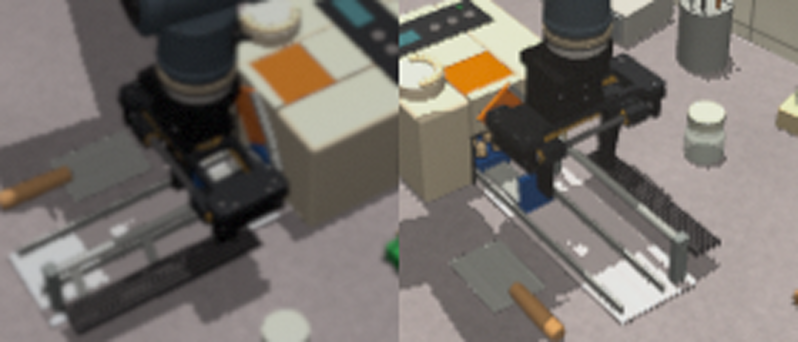

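View pics/w2b.png

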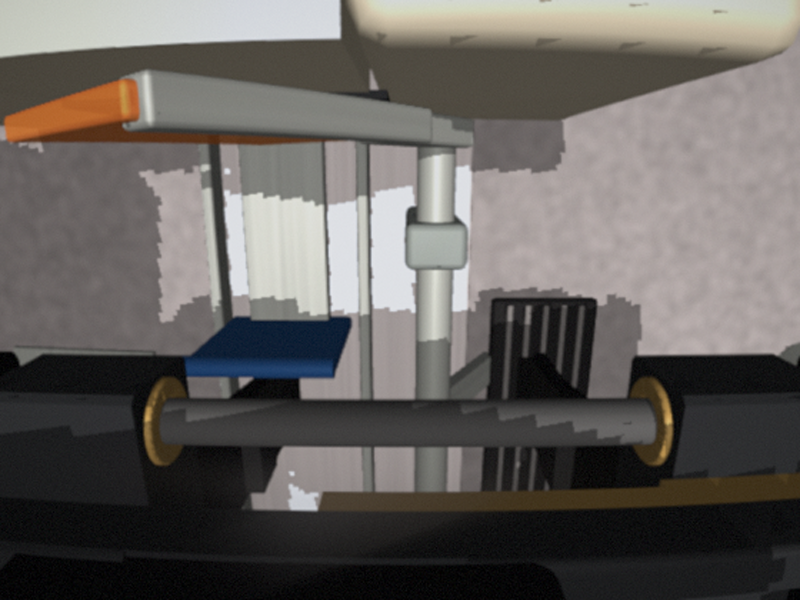

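The force has risen to 16 N with no further motion, and the tongue lies under the raised gate. I'll check the plate position against the post and gate in this same wrist image.

Run:
```python
from g import *
c=load('wrist2'); Q=lambda u,v:((u+.5)*.7-.5,(v+.5)*.7-.5)
for n,q,z in [('plateL',Q(190,375),56),('plateR',Q(334,375),56),('plate front L',Q(193,358),56),('postF',Q(436,222),68),('postB',Q(436,268),68),('barEnd',Q(540,300),35),]:
    print(n,np.round(un(onz(c,q,z/1000)),1))
```

```text
plateL [-69.1  23.1]
plateR [-68.5 -20.9]
plate front L [-63.6  21.5]
postF [-21.9 -49.6]
postB [-33.6 -49.9]
barEnd [-50.4 -86.1]
```

The plate's back face reads x = -69, which is home. I'll back off along -x with the bar still held, then let the bar up gently.

>>> send_rows(
  moves=[0, 0, 0, -0.05, -0.3, 0, 0.7, 0, 0, 0, -0.05, -0.3, 0, 0.7, 0, 0, 0, -0.05, -0.3, 0, 0.7, 0, 0, 0, -0.05, -0.3, 0, 0.7, 0, 0, 0, -0.05, -0.3, 0, 0.7, 0, 0, 0, 0, 0, 0, 0.7],
)

```text
time_s: 9.95
position: [0.5662, -0.0699, 0.0344]
tcp_rot: [[0.168, 0.986, -0.001], [0.986, -0.168, 0.0], [0.0, -0.001, -1.0]]
force: [-0.1, 1.1, 2.5]
opening: 0.847
```

>>> send_rows(
  moves=[0, 0, 0, 0, 0, 0.3, 0.7, 0, 0, 0, 0, 0, 0.4, 0.7, 0, 0, 0, 0, 0, 0.5, 0.7, 0, 0, 0, 0, 0, 0.5, 0.7, 0, 0, 0, 0, 0, 0.5, 0.7, 0, 0, 0, 0, 0, 0.5, 0.7, 0, 0, 0, 0, 0, 0.5, 0.7, 0, 0, 0, 0, 0, 0.5, 0.7, 0, 0, 0, 0, 0, 0.5, 0.7, 0, 0, 0, 0, 0, 0.5, 0.7, 0, 0, 0, 0, 0, 1, 0.7, 0, 0, 0, 0, 0, 2, 0.7, 0, 0, 0, 0, 0, 3, 0.7, 0, 0, 0, 0, 0, 4, 0.7, 0, 0, 0, 0, 0, 4, 0.7, 0, 0, 0, 0, 0, 4, 0.7, 0, 0, 0, 0, 0, 0, 0.7, 0, 0, 0, 0, 0, 0, 0.7],
)

```text
time_s: 11.75
position: [0.5669, -0.07, 0.2631]
tcp_rot: [[0.167, 0.986, 0.003], [0.986, -0.167, -0.001], [-0.0, 0.003, -1.0]]
force: [0.3, 0.7, -0.3]
opening: 0.854
```

```bash
python3 look.py a8
python3 - <<'E'
from g import *
c=shot('wrist','wrist3'); cv2.imwrite('pics/w3b.png',cv2.resize(c['pixels'][:,:,::-1],(800,600),interpolation=cv2.INTER_CUBIC))
E
```

```text
11.75 [ 0.5669 -0.07    0.2631] (np.float64(-91.60392244658142), np.float64(-43.0008648160473)) [ 0.28643719  0.72825252 -0.29744653] 0.8539660885412148
```

View pics/a8.png

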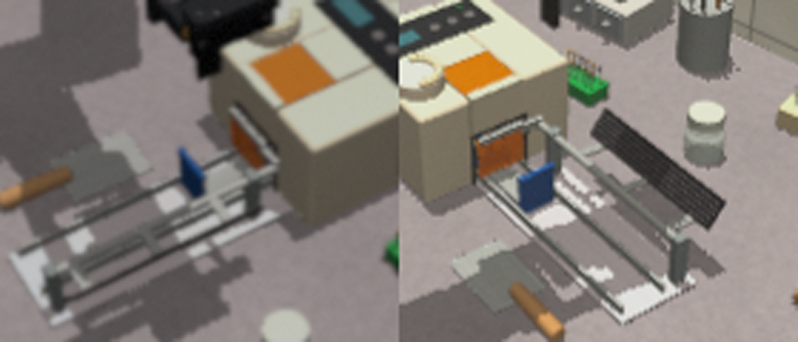

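View pics/w3b.png

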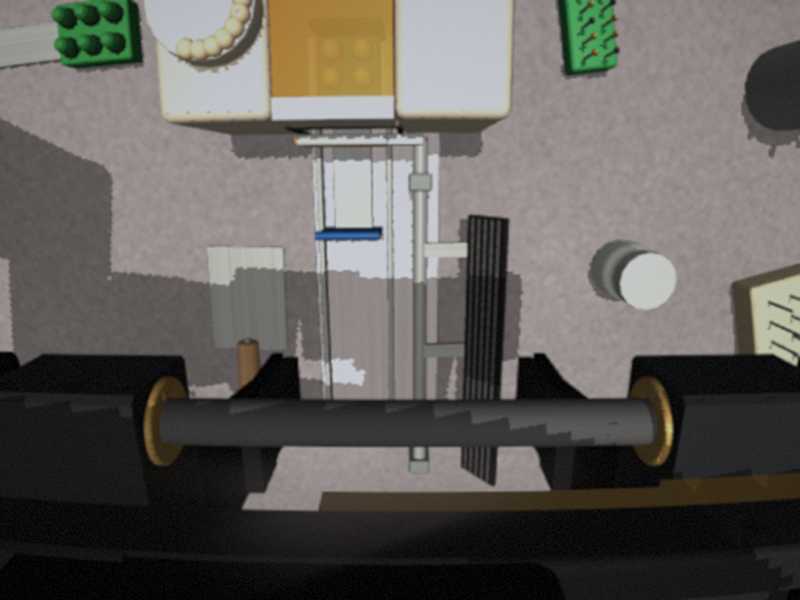

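The gate is shut, the bar is back up, and the dies show through the amber window at (352,65). One last check of the plate position, then I'll hand in.

Run:
```python
from g import *
c=load('wrist3'); Q=lambda u,v:((u+.5)*.7-.5,(v+.5)*.7-.5)
for n,q,z in [('plateL',Q(318,239),56),('plateR',Q(380,239),56),('postF',Q(420,174),68),('postB',Q(420,190),68),('barEnd',Q(488,216),75)]:
    print(n,np.round(un(onz(c,q,z/1000)),1))
print(hand_in())
```

```text
plateL [-68.5  23.3]
plateR [-68.6 -21.3]
postF [-23.  -49.5]
postB [-33.6 -49.6]
barEnd [-50.4 -95.4]
the job is handed in; nothing more can be done
None
```

The blue rack is loaded and home, the amber gate is shut behind the dies, and I handed the job in at about 12 s of robot time.

- **How it was done:** One finger pressed the bar down to 34.5 mm above the bench, which put the gate at about 0.9 rad. I judged that from the bar height and the pictures; I did not measure the gate angle directly. The other finger then pushed the end plate about 104 mm until the rack stopped. I backed off 1 cm with the bar still held, then raised the hand slowly so the gate closed.
- **Rack home:** Push force rose to about 16 N with no further movement. After release, the plate's back face measured 68.5 mm on the chute side of the gate; the target was 69 mm.
- **Gate and bench:** The last pictures show the gate shut, the bar back up, and the dies under the amber window. The spatula, jar, bur block, plaster arch and green look-alike look unmoved. I did not re-check the things outside those views. The hand was clear of everything.
- **Disagreements:** My first fit of the unit from the scene and side cameras was off by 4–9 mm, so I worked from the wrist camera instead. While pressing, friction at the bar pushed the hand about 3 mm sideways with about 8 N. This eased once the finger slid along the bar.

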